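# Empty the grinding balls out of a lab dish

## Robot

A 6-joint arm with a two-finger parallel gripper is mounted at the origin on the work surface. World frame = base frame: x ahead of the robot, y to its left, z up, the work surface at z = 0. Lengths are in m, angles in rad, forces in N, time in s.
With the tool pointing down it reaches from about 0.35 to 0.95 m from the base axis. Payload 17.4 kg.
Tool frame: the origin (TCP) lies on the centre line of the jaws, within the pads' length; the fingertips stand 19 mm ahead of it and the grasp point (between the pads) is the TCP (env.tip_extent is the distance from the TCP to the fingertips, in m); z points along the fingers, y is the line along which they close (so a half turn about z gives the same grasp; the last joint's range is limited). The gripper opens to 93 mm and grips with 3 to 60 N. Pads are 15 mm wide; open, the fingers measure 128 mm over their backs; the gripper's body (75 mm by 188 mm) begins 65 mm behind the grasp point.
Start: joints at [-1.365, 0.116, 1.442, -0, 1.584, -0.038], TCP at [0.163, -0.655, 0.238] pointing down, gripper open.
Joint ranges: [-2.83, 2.83], [-0.83, 2.19], [0.07, 2.5], [-1.14, 4.28], [0.01, 3], [-2.97, 2.97]. Speed limits (rad/s): [1.89, 1.89, 2.22, 3.14, 3.14, 3.14].

## Interface

Orientations are given as a unit quaternion [x, y, z, w].
In Python, from station import env gives the robot as it stands.
- The arm moves only by the tool apply_moves, never from a script. Its argument "increments" is a list of rows, each a list of 2 entries, a list of its own where there are three numbers: the shift along the tool's x, y, z in mm, then the turn, a rotation vector about the tool's x, y, z in rad. A call has 1 to 20 rows; each row shifts and turns the commanded pose from where the row before left it, along the tool's axes as they then stand; what a row does not reach is not made up. A row lasts 1/12 s, in which the tool goes at most 41.7 mm and 7.16 degrees, less where a joint would pass 70% of its speed; a pose out of reach is approached as far as the arm can. A call with a gripper value outside its range is refused whole. "jaw" is the opening, from 0 (shut) to 1 (fully open), set as the call begins (left out, the last holds). The fingers move at their own pace and stop on an object; the grip force is fixed at half the most. Time passes only in rows, so rows that do not move let the fingers close. It gives the time, the measured TCP pose, the force, the opening and the grip force at its end, in the units of the state.
- env.read_state(): the state, without advancing time (a new reading comes with each control period).
- env.read_camera(name): name is "scene" or "side" or "wrist"; returns a dict with "pixels" (420x560x3 uint8, red, green, blue), "fov_y" (degrees; the focal length in pixels is half the picture's height over the tangent of half this angle, whatever the lens; pixels are square), "cx", "cy" (the principal point, pixels), "extrinsics" (4x4, takes a point from camera to world coordinates). Camera axes: x right, y down, z forward; pixel columns grow to the right and rows downward; lengths in m; the calibration is good to about 2 mm. A picture is of the moment at which its call begins. There is no depth.
- env.job_done(): hands the job in; it is judged then, once.
Trained networks look in a picture, given as the dict that the camera call returned (one of the last four; its "shot" number tells which), for a name from the list of things; names that differ only in an ending like _2 or _b are one class to them, and where a whole thing is asked for, a point or a joint stands for the part that bears it (a point fixed in the world has none). Each returns a list of dicts, best first, with "conf" (0 to 1); they miss things now and then, are a little off and sometimes report something else, mostly with a low value. They report only what shows in the picture. A call takes as long as a camera call. They do not tell look-alikes from the thing itself.
- env.spot_in(picture, name): "uv" ([column, row] in pixels, amid what is visible of it).
- env.masks_of(picture, name): "pixels" (420x560 bool, what is visible of it) and "uv" ([column, row] in pixels, amid what is visible of it).
The state is a dict: "t": time; "joints": joint angles; "qvel": joint speeds; "joint_efforts": joint torques, N m; "eef_pos": TCP position; "tool_rot": TCP orientation; "wrist_force": force on the tool from outside, world axes, zero at the start; "moment": the same for the moment, N m; "grip_width": finger opening in m; "grip_force": force on a finger pad.
Only numpy, scipy, OpenCV 4.12 (cv2) and the standard library are available. Lean on these libraries where they do the work, as an engineer would, in place of code of your own. Each camera call takes 0.05 s, during which the arm holds its last target. There are 200 camera calls.

## Task

One of the two white dishes with a stick handle holds two steel grinding balls. Take that dish, tip both balls out of it into the grey open tray, then stand the empty dish back upright on the bench beside the tray and let go of it.

Things in the scene. Friction and masses are not known exactly. Their poses are not given: they have to be found in the camera images.
- dish_mid (a point): loose white conical dish with the balls, 0.28 kg, 40 high, foot 56 and rim 136 across, wall 4 at 45 deg, floor 5 (mm); drains when tipped over 60 deg. Point: on its axis, half-way up, 20 mm over its underside; z up out of the mouth. Black flat-sided handle 14 wide, 18 high runs along its -x (at start roughly to the robot), 62 to 140 mm from the axis, its middle line 11 mm above this point
- tray_in (a point): the grey open-topped plastic tray, fixed to the bench, 220 mm (its x) by 180 mm (its y) outside and 50 mm high above the bench, walls and floor 5 mm thick. The point is the centre of its inner floor, 5 mm above the bench; z is up.
- ball1_center (a point): one steel grinding ball, 24 mm in diameter, 55 g, loose in the dish; the point is its centre
- ball2_center (a point): the other steel grinding ball, the same; the point is its centre
There are look-alikes about, which are no part of the job. What is shaped like the part that bears dish_mid but brown or purple is not meant.

How it is judged:
On the way:
1. the dish is lifted off the bench and tipped by more than 35 degrees (angle between dish_mid's own z axis and vertical above 0.61 rad and height (world z) of dish_mid above 0.05 m), for 0.1 s.
At the end, for the whole second after the job is handed in: Both balls lie on the floor of the tray, and the dish stands on the bench outside the tray (its centre more than 120 mm from the tray's centre, its mid-height within 12 mm of where it is when standing on the bench), upright within 10 degrees (x of ball1_center in the frame of tray_in between -0.105 and 0.105 m and y of ball1_center in the frame of tray_in between -0.085 and 0.085 m and z of each of ball1_center, ball2_center in the frame of tray_in below 0.03 m and x of ball2_center in the frame of tray_in between -0.105 and 0.105 m and y of ball2_center in the frame of tray_in between -0.085 and 0.085 m and angle between dish_mid's own z axis and vertical below 0.175 rad and height (world z) of dish_mid between 0.008 and 0.032 m and horizontal distance between dish_mid and tray_in above 0.12 m); the robot touches nothing.
It also fails if it takes over 50 s, if anything falls off the work surface, if the arm or the gripper's body presses on something with over 40 N, if the wrist force passes 120 N, or if a joint passes its speed limit or range.

## Working session

There is one attempt and no reset: what is moved stays moved. The work goes in short steps, Python scripts to look and compute and a tool call to move; the robot and the scene stay as the last step left them, time stands still between calls to the robot, and variables do not carry over. Pictures are saved under pics/ and viewed, at most 10 in all, crops included, and the job is handed in when it is done.

Besides the shell and the picture viewer there is one more tool, called after ">>>" by a JSON object that holds its "name" and its "arguments", one argument or row to a line. apply_moves: Moves the arm, as the interface text tells. Its arguments: {"type":"object","properties":{"increments":{"type":"array"},"jaw":{"type":"number"}},"required":["increments"]}

```bash
mkdir -p pics; ls; cat > h.py <<'E'
import numpy as np, cv2
from station import env
from scipy.spatial.transform import Rotation as R
def K(c):
    f=c["pixels"].shape[0]/2/np.tan(np.radians(c["fov_y"])/2); return f
def ray(c,uv):
    f=K(c);T=np.array(c["extrinsics"]);d=np.array([(uv[0]-c["cx"])/f,(uv[1]-c["cy"])/f,1.])
    return T[:3,3],T[:3,:3]@d
def at_z(c,uv,z):
    o,d=ray(c,uv); return o+d*(z-o[2])/d[2]
def proj(c,p):
    T=np.array(c["extrinsics"]);q=T[:3,:3].T@(np.asarray(p)-T[:3,3]);f=K(c)
    return q[0]/q[2]*f+c["cx"],q[1]/q[2]*f+c["cy"]
def save(n,im): cv2.imwrite("pics/"+n,im[:,:,::-1])
E
python3 - <<'E'
from h import *
a=env.read_camera("scene");b=env.read_camera("side")
save("a.png",a["pixels"]);save("b.png",b["pixels"])
for n,c in(("scene",a),("side",b)):
    print(n,np.round(c["extrinsics"],3).tolist(),c["fov_y"])
    for k in("dish_mid","tray_in","ball1_center"):
        try:
            for r in env.spot_in(c,k): print(k,np.round(r["uv"]),round(r["conf"],2),np.round(at_z(c,r["uv"],.02),3))
        except Exception as e: print(k,e)
s=env.read_state();print(s["t"],s["eef_pos"],s["tool_rot"],env.tip_extent)
E
```

```text
pics
scene [[0.789, 0.467, -0.4, 0.999], [0.615, -0.604, 0.508, -0.714], [-0.005, -0.646, -0.763, 0.957], [0.0, 0.0, 0.0, 1.0]] 51.146315125965884
dish_mid [215. 352.] 0.97 [ 0.651 -0.515  0.02 ]
dish_mid [167. 251.] 0.75 [ 0.37  -0.398  0.02 ]
dish_mid [280. 259.] 0.57 [ 0.614 -0.238  0.02 ]
tray_in [393. 155.] 0.69 [0.655 0.276 0.02 ]
tray_in [286. 262.] 0.55 [ 0.633 -0.237  0.02 ]
side [[0.991, -0.078, 0.113, 0.404], [-0.137, -0.573, 0.808, -0.885], [0.002, -0.816, -0.578, 0.59], [0.0, 0.0, 0.0, 1.0]] 52.3573417604905
dish_mid [332. 248.] 0.9 [ 0.613 -0.235  0.02 ]
dish_mid [401. 360.] 0.74 [ 0.653 -0.509  0.02 ]
dish_mid [223. 319.] 0.64 [ 0.384 -0.392  0.02 ]
tray_in [302. 138.] 0.77 [0.649 0.28  0.02 ]
ball1_center [345. 256.] 0.67 [ 0.632 -0.263  0.02 ]
0.4 [ 0.16293924 -0.65503421  0.23755347] [ 9.92577548e-01  1.21613353e-01  1.45852722e-06 -6.39140265e-05] 0.019
```

View pics/a.png

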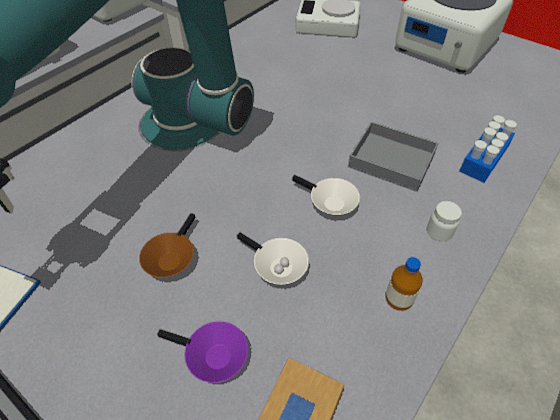

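View pics/b.png

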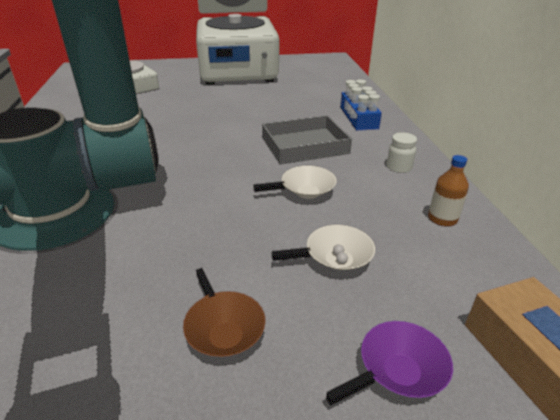

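Candidates in the scene picture: the white dish with two balls at (281,262), the empty white one at (335,197), brown at (167,256) and purple at (217,352). I choose (281,262), and will check it in a close crop while I measure it. The tray is at (393,157).

```bash
cat > m.py <<'E'
from h import *
def measure(c,guess,rad=68):
    im=c["pixels"].astype(int);mx=im.max(2);sat=mx-im.min(2)
    u,v=proj(c,[*guess,.04]);f=K(c)
    vv,uu=np.mgrid[:420,:560]
    w=((mx>165)&(sat<45)&(np.hypot(uu-u,vv-v)<60)).astype(np.uint8)
    n,l,st,ce=cv2.connectedComponentsWithStats(w)
    k=1+np.argmax(st[1:,4]);cs,_=cv2.findContours((l==k).astype(np.uint8),cv2.RETR_EXTERNAL,cv2.CHAIN_APPROX_NONE)
    h=cv2.convexHull(max(cs,key=len))
    P=np.array([at_z(c,p[0],.04)[:2] for p in h])
    from scipy.optimize import least_squares
    r=least_squares(lambda q:np.hypot(P[:,0]-q[0],P[:,1]-q[1])-.068,guess,loss="soft_l1",f_scale=.002)
    xy=r.x
    # dark handle
    uv=np.argwhere((mx<60)&(np.hypot(uu-u,vv-v)<95))[:,::-1]
    Q=np.array([at_z(c,p,.035)[:2] for p in uv]);d=np.hypot(*(Q-xy).T)
    Q=Q[(d>.062)&(d<.15)]
    return xy,np.abs(r.fun).mean(),Q
E
python3 - <<'E'
from m import *
a=env.read_camera("scene");b=env.read_camera("side")
for c in(a,b):
    xy,e,Q=measure(c,[.62,-.24]);m=Q.mean(0);print("dish",np.round(xy,4),e,len(Q),np.round(m,3),np.degrees(np.arctan2(*(m-xy)[::-1])),np.hypot(*(m-xy)), np.hypot(*(Q-xy).T).max())
    for r in env.masks_of(c,"tray_in")[:2]:
        cs,_=cv2.findContours(r["pixels"].astype(np.uint8),0,2);h=cv2.convexHull(max(cs,key=cv2.contourArea))
        ap=cv2.approxPolyDP(h,4,True)[:,0];print(r["conf"],[(p.tolist(),np.round(at_z(c,p,.05)[:2],3).tolist()) for p in ap])
    for r in env.spot_in(c,"ball1_center"): print("ball",np.round(r["uv"]),np.round(at_z(c,r["uv"],.017),3))
    for g in([.6,0.0],): xy,e,Q=measure(c,[.56,-.0]);print("other",xy,e,Q.mean(0))
u,v=281,262
save("c.png",cv2.resize(a["pixels"][v-60:v+60,u-80:u+80],None,fx=4,fy=4))
E
```

```text
dish [ 0.6247 -0.2494] 0.00038472134268382536 172 [ 0.524 -0.255] -177.02756248840402 0.10042187020024546 0.1388722520267994
0.68 [([437, 144], [0.748, 0.367]), ([416, 190], [0.785, 0.156]), ([348, 166], [0.584, 0.121]), ([371, 122], [0.535, 0.335])]
other [0.61273489 0.01052159] 0.00042800268525753016 [ 0.51268755 -0.00058407]
dish [ 0.6246 -0.2503] 0.00039998632456319464 338 [ 0.522 -0.259] -174.9967155010195 0.10348455222173471 0.14045962157232617
0.66 [([351, 144], [0.764, 0.162]), ([347, 154], [0.737, 0.105]), ([280, 164], [0.55, 0.075]), ([262, 139], [0.52, 0.227]), ([261, 128], [0.526, 0.302]), ([268, 121], [0.553, 0.35]), ([328, 115], [0.749, 0.372])]
other [0.61299518 0.01016335] 0.000726910705431105 [ 0.51147627 -0.00121326]
```

View pics/c.png

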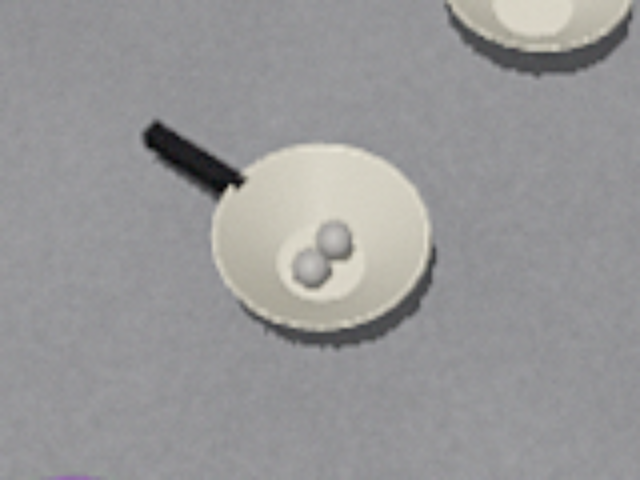

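The crop shows the white dish with exactly two steel balls, and its black handle running up-left, away from the rim. The choice is confirmed: centre at about (0.625,-0.250), handle yaw about 4°. I'll fit the tray next, then move above the handle.

```bash
python3 - <<'E'
from h import *
from scipy.optimize import minimize
cs=[env.read_camera("scene"),env.read_camera("side")];M=[]
for c in cs:
    M.append(env.masks_of(c,"tray_in")[0]["pixels"])
def sil(c,q):
    x,y,t=q;p=[]
    for sx in(-.11,.11):
        for sy in(-.09,.09):
            for z in(0,.05): p.append(proj(c,[x+sx*np.cos(t)-sy*np.sin(t),y+sx*np.sin(t)+sy*np.cos(t),z]))
    m=np.zeros((420*4,560*4),np.uint8);cv2.fillConvexPoly(m,cv2.convexHull((np.array(p)*4).round().astype(np.int32)),1)
    return cv2.resize(m.astype(np.float32),(560,420),interpolation=cv2.INTER_AREA)
def cost(q,idx=(0,1)): 
    s=0
    for i in idx:
        a=sil(cs[i],q);s+=1-np.minimum(a,M[i]).sum()/np.maximum(a,M[i]).sum()
    return s
for idx in((0,1),(0,),(1,)):
    best=min((minimize(cost,[.66,.245,t],args=(idx,),method="Nelder-Mead",options=dict(initial_simplex=[[.66,.245,t],[.69,.245,t],[.66,.275,t],[.66,.245,t+.2]])) for t in(0.1,-.3,1.6,1.2,2.0)),key=lambda r:r.fun)
    print(idx,best.x.round(4),best.fun)
for p in([.62,.47,0],[.52,.45,0],[.55,.5,0]): print(p,[np.round(proj(c,p)) for c in cs])
E
```

```text
Traceback (most recent call last):
IndexError: list index out of range
```

>>> {"name": "apply_moves", "arguments": {
  "increments": [
    [[28.8,-18.5,2.4],[0,0,0]],
    [[28.8,-18.5,2.4],[0,0,0]],
    [[28.8,-18.5,2.4],[0,0,0]],
    [[28.8,-18.5,2.4],[0,0,0]],
    [[28.8,-18.5,2.4],[0,0,0]],
    [[28.8,-18.5,2.4],[0,0,0]],
    [[28.8,-18.5,2.4],[0,0,0]],
    [[28.8,-18.5,2.4],[0,0,0]],
    [[28.8,-18.5,2.4],[0,0,0]],
    [[28.8,-18.5,2.4],[0,0,0]],
    [[28.8,-18.5,2.4],[0,0,0]],
    [[28.8,-18.5,2.4],[0,0,0]],
    [[28.8,-18.5,2.4],[0,0,0]],
    [[28.8,-18.5,2.4],[0,0,0]],
    [[28.8,-18.5,2.4],[0,0,0]],
    [[28.8,-18.5,2.4],[0,0,0]],
    [[0,0,0],[0,0,0.087]],
    [[0,0,0],[0,0,0.087]],
    [[0,0,0],[0,0,0]]
  ],
  "jaw": 1
}}

```text
t: 2.48
eef_pos: [0.539, -0.256, 0.1991]
tool_rot: [0.999, 0.033, -0.0, -0.0]
wrist_force: [0.6, 0.1, 0.2]
grip_width: 0.0927
grip_force: 0.0
```

```bash
cat > tray.py <<'E'
from h import *
from scipy.optimize import minimize
cs=[];M=[]
for n in("scene","side"):
    for _ in range(4):
        c=env.read_camera(n);r=env.masks_of(c,"tray_in")
        r=[x for x in r if abs(at_z(c,x["uv"],.02)[:2]-[.66,.25]).max()<.1]
        if r: cs.append(c);M.append(r[0]["pixels"]);break
    else: print("none",n)
def sil(c,q):
    x,y,t=q;p=[]
    for sx in(-.11,.11):
        for sy in(-.09,.09):
            for z in(0,.05): p.append(proj(c,[x+sx*np.cos(t)-sy*np.sin(t),y+sx*np.sin(t)+sy*np.cos(t),z]))
    m=np.zeros((420*4,560*4),np.uint8);cv2.fillConvexPoly(m,cv2.convexHull((np.array(p)*4).round().astype(np.int32)),1)
    return cv2.resize(m.astype(np.float32),(560,420),interpolation=cv2.INTER_AREA)
def cost(q,idx=(0,1)): 
    return sum(1-np.minimum(sil(cs[i],q),M[i]).sum()/np.maximum(sil(cs[i],q),M[i]).sum() for i in idx)
for idx in [tuple(range(len(cs)))]+[(i,) for i in range(len(cs))]:
    best=min((minimize(cost,[.66,.245,t],args=(idx,),method="Nelder-Mead",options=dict(initial_simplex=[[.66,.245,t],[.69,.245,t],[.66,.275,t],[.66,.245,t+.2]])) for t in(0.1,-.3,1.6,1.2,2.0)),key=lambda r:r.fun)
    print(idx,best.x.round(4),best.fun)
for p in([.62,.47,0],[.52,.45,0]): print(p,[np.round(proj(c,p)) for c in cs])
E
python3 tray.py; python3 - <<'E'
from h import *
c=env.read_camera("wrist");im=c["pixels"].copy()
for p in([.539,-.256,.04],[.6247,-.25,.04],[.485,-.26,.04]):
    u,v=proj(c,p);print(u,v)
    if 0<u<560 and 0<v<420: cv2.circle(im,(int(u),int(v)),4,(255,0,0),1)
save("d.png",im)
E
```

```text
(0, 1) [0.6563 0.2666 0.1681] 0.6663340330123901
(0,) [0.6569 0.2664 0.1716] 0.02055126428604126
(1,) [0.6543 0.2718 0.1658] 0.6413148641586304
[0.62, 0.47, 0] [array([411., 123.]), array([283., 120.])]
[0.52, 0.45, 0] [array([382., 115.]), array([255., 123.])]
276.9133062090675 196.2427989942985
276.98295653519295 113.46988669987581
277.0655916417058 241.91872520582484
```

View pics/d.png

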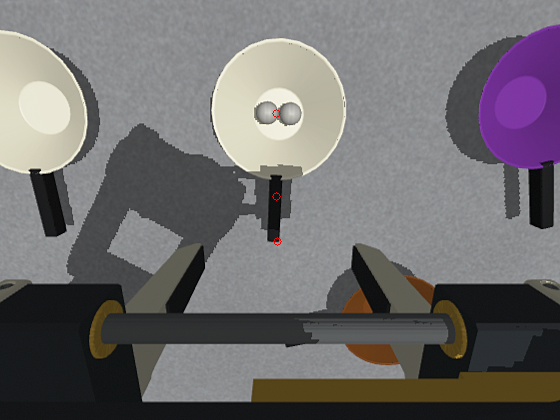

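The wrist view shows the dish with both balls at (277,113). Its handle is between the open jaws' line at (276,196), tilted about 2° to the tool. Tray from the scene view: (0.657,0.266), yaw 0.17. Descend and grip.

>>> {"name": "apply_moves", "arguments": {
  "increments": [
    [[0,-1,28],[0,0,0.04]],
    [[0,0,28],[0,0,0]],
    [[0,0,28],[0,0,0]],
    [[0,0,28],[0,0,0]],
    [[0,0,25],[0,0,0]],
    [[0,0,18],[0,0,0]],
    [[0,0,12],[0,0,0]],
    [[0,0,0],[0,0,0]]
  ]
}}

```text
t: 3.4
eef_pos: [0.5374, -0.2553, 0.0298]
tool_rot: [1.0, 0.015, -0.001, -0.001]
wrist_force: [-0.2, 0.3, -0.2]
grip_width: 0.0928
grip_force: 0.0
```

>>> {"name": "apply_moves", "arguments": {
  "increments": [
    [[0,0,0],[0,0,0]],
    [[0,0,0],[0,0,0]],
    [[0,0,0],[0,0,0]],
    [[0,0,0],[0,0,0]],
    [[0,0,0],[0,0,0]],
    [[0,0,0],[0,0,0]],
    [[0,0,0],[0,0,0]],
    [[0,0,0],[0,0,0]],
    [[0,0,0],[0,0,0]],
    [[0,0,0],[0,0,0]],
    [[0,0,0],[0,0,0]],
    [[0,0,0],[0,0,0]]
  ],
  "jaw": 0
}}

```text
t: 4.4
eef_pos: [0.5386, -0.2556, 0.0322]
tool_rot: [1.0, 0.015, -0.0, -0.0]
wrist_force: [-1.1, 0.8, 0.2]
grip_width: 0.0175
grip_force: 0.2
```

Not fully closed yet (17.5 mm); wait, then lift slowly.

>>> {"name": "apply_moves", "arguments": {
  "increments": [
    [[0,0,0],[0,0,0]],
    [[0,0,0],[0,0,0]],
    [[0,0,0],[0,0,0]],
    [[0,0,0],[0,0,0]]
  ],
  "jaw": 0
}}

```text
t: 4.73
eef_pos: [0.5386, -0.2554, 0.0322]
tool_rot: [1.0, 0.015, -0.0, -0.0]
wrist_force: [-0.3, 2.3, 0.1]
grip_width: 0.0134
grip_force: 30.0
```

>>> {"name": "apply_moves", "arguments": {
  "increments": [
    [[0,0,-3],[0,0,0]],
    [[0,0,-5],[0,0,0]],
    [[0,0,-8],[0,0,0]],
    [[0,0,-12],[0,0,0]],
    [[0,0,-12],[0,0,0]],
    [[0,0,0],[0,0,0]],
    [[0,0,0],[0,0,0]]
  ]
}}

```text
t: 5.32
eef_pos: [0.539, -0.2561, 0.0741]
tool_rot: [1.0, 0.015, 0.001, 0.001]
wrist_force: [-8.1, -0.7, 8.7]
grip_width: 0.0139
grip_force: 30.0
```

```bash
python3 - <<'E'
from h import *
a=env.read_camera("side");c=env.read_camera("wrist")
s=env.read_state();print(s["t"],s["eef_pos"],s["joints"],s["moment"],s["wrist_force"],s["grip_force"],s["grip_width"])
save("e.png",np.vstack([a["pixels"][150:360,200:480],c["pixels"][20:230,140:420]]).repeat(1,0))
E
```

```text
5.4167 [ 0.5386125  -0.25598368  0.07330099] [-4.86139270e-01  3.89085873e-02  1.79562960e+00 -6.50475424e-04
  1.30600199e+00  1.05518474e+00] [-0.11300107  0.87346028 -0.02154289] [-7.32260045  0.37680273  7.83229631] 30.000768899917603 0.013903585089110297
```

View pics/e.png

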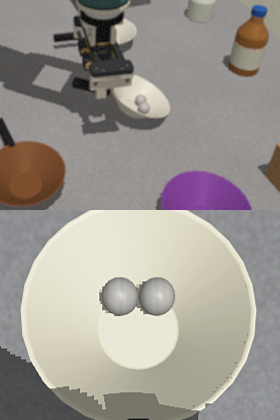

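The dish drooped in the grip: the side crop shows it nose down at (145,100), and the balls are forward of the floor in the wrist crop at (138,297). I'll measure the droop.

```bash
cat > droop.py <<'E'
from h import *
from scipy.optimize import least_squares
def rimpts(c,r=140):
    im=c["pixels"].astype(int);mx=im.max(2);sat=mx-im.min(2)
    w=((mx>150)&(sat<45)).astype(np.uint8);w=cv2.morphologyEx(w,cv2.MORPH_OPEN,np.ones((3,3)))
    return w
def dish(s,q): # q: droop, along handle dist, z off, yaw off -> dish axes & mid
    T=R.from_quat(s["tool_rot"])
    B=T*R.from_euler("x",np.pi)*R.from_euler("z",q[3])*R.from_euler("y",q[0])
    mid=np.array(s["eef_pos"])+B.apply([q[1],0,-.011+q[2]])
    return B,mid
def circ(s,q):
    B,m=dish(s,q);t=np.linspace(0,2*np.pi,180,endpoint=False)
    return m+B.apply(np.c_[.068*np.cos(t),.068*np.sin(t),0*t+.02])
def fit(views,s,q0=(.2,.086,0,0)):
    data=[]
    for c in views:
        w=rimpts(c);p=proj(c,dish(s,q0)[1]);n,l,st,ce=cv2.connectedComponentsWithStats(w)
        k=1+min(range(n-1),key=lambda i:np.hypot(*(ce[i+1]-p)) if st[i+1,4]>400 else 1e9)
        cs,_=cv2.findContours((l==k).astype(np.uint8),0,1);h=cv2.convexHull(max(cs,key=len))[:,0].astype(float)
        h=h[(h[:,0]>2)&(h[:,0]<557)&(h[:,1]>2)&(h[:,1]<417)]
        data.append((c,h))
    def res(q):
        o=[]
        for c,h in data:
            P=np.array([proj(c,x) for x in circ(s,q)]);o.append(np.hypot(*(h[:,None]-P[None]).transpose(2,0,1)).min(1)/K(c)*300)
        return np.concatenate(o+[[(q[3])*20,q[2]*300]])
    r=least_squares(res,q0,loss="soft_l1",f_scale=1.,diff_step=1e-3)
    B,m=dish(s,r.x);z=B.apply([0,0,1])
    return r.x,m,z,np.median(np.abs(r.fun))
E
python3 - <<'E'
from droop import *
v=[env.read_camera(n) for n in("scene","side","wrist")];s=env.read_state()
for V in(v[:2],v[2:],v):
    for d in(.1,.4):
        q,m,z,e=fit(V,s,(d,.086,0,0));print(np.round(q,3),np.degrees(q[0]).round(1),m.round(4),z.round(3),e)
print(s["wrist_force"],s["moment"],s["eef_pos"])
E
```

```text
[ 0.376  0.083  0.001 -0.059] 21.5 [ 0.612  -0.2582  0.0332] [ 0.367 -0.01   0.93 ] 0.4037277775885071
[ 0.382  0.083  0.002 -0.067] 21.9 [ 0.6118 -0.2588  0.0335] [ 0.372 -0.013  0.928] 0.3843495767547427
[ 0.106  0.075 -0.028 -0.009] 6.1 [ 0.609  -0.2546  0.0266] [0.105 0.003 0.994] 1.9483763450095188
[ 0.398  0.086 -0.002 -0.004] 22.8 [ 0.6126 -0.2542  0.0278] [0.387 0.011 0.922] 1.1169100166583954
[ 0.164  0.076 -0.022 -0.009] 9.4 [ 0.6084 -0.2546  0.0279] [0.163 0.004 0.987] 2.003003977592372
[ 0.394  0.085 -0.002 -0.008] 22.6 [ 0.6123 -0.2545  0.0283] [0.384 0.009 0.923] 1.0064915640340015
[-6.1634072  -1.40097258  8.50368062] [-0.16678454  0.92950756 -0.0615107 ] [ 0.53850685 -0.25600604  0.07309324]
```

The droop is 22°, with the foot edge on the bench, so the top-down grip slips in rotation. I'll set the dish back and regrip with the tool pitched along the handle, which makes the pad contact longer.

>>> {"name": "apply_moves", "arguments": {
  "increments": [
    [[0,0,8],[0,0,0]],
    [[0,0,10],[0,0,0]],
    [[0,0,10],[0,0,0]],
    [[0,0,8],[0,0,0]],
    [[0,0,5],[0,0,0]],
    [[0,0,0],[0,0,0]],
    [[0,0,0],[0,0,0]]
  ]
}}

```text
t: 6.15
eef_pos: [0.5385, -0.2556, 0.0308]
tool_rot: [1.0, 0.015, -0.0, -0.0]
wrist_force: [-0.8, -0.0, -0.9]
grip_width: 0.0138
grip_force: 30.0
```

>>> {"name": "apply_moves", "arguments": {
  "increments": [
    [[0,0,0],[0,0,0]],
    [[0,0,0],[0,0,0]],
    [[0,0,0],[0,0,0]],
    [[0,0,0],[0,0,0]],
    [[0,0,0],[0,0,0]],
    [[0,0,-10],[0,0,0]],
    [[0,0,-20],[0,0,0]],
    [[0,0,-30],[0,0,0]],
    [[0,0,-30],[0,0,0]],
    [[0,0,0],[0,0,0]]
  ],
  "jaw": 1
}}

```text
t: 6.98
eef_pos: [0.5405, -0.2565, 0.1284]
tool_rot: [1.0, 0.015, 0.004, 0.002]
wrist_force: [0.4, -0.2, 0.6]
grip_width: 0.076
grip_force: 0.0
```

```bash
python3 - <<'E'
from m import *
for n in("scene","side"):
    c=env.read_camera(n)
    xy,e,Q=measure(c,[.62,-.25]);m=Q.mean(0);print(np.round(xy,4),e,len(Q),np.degrees(np.arctan2(*(xy-m)[::-1])))
    for r in env.spot_in(c,"ball1_center"): print("ball",np.round(at_z(c,r["uv"],.017),3),r["conf"])
E
```

```text
[ 0.6217 -0.2513] 0.0005317621815388347 148 -2.605311561895771
[ 0.6231 -0.2522] 0.0016933331583443736 390 4.059733158150199
```

>>> {"name": "apply_moves", "arguments": {
  "increments": [
    [[-9,-2,0],[0,0.116,0]],
    [[0,0,0],[0,0.116,0]],
    [[0,0,0],[0,0.116,0]],
    [[0,0,0],[0,0.116,0]],
    [[0,0,0],[0,0.116,0]],
    [[0,0,0],[0,0.116,0]],
    [[0,0,0],[0,0.116,0]],
    [[0,0,0],[0,0.116,0]],
    [[0,0,0],[0,0.116,0]],
    [[0,0,0],[0,0,0]],
    [[0,0,0],[0,0,0]]
  ]
}}

```text
t: 8.1
eef_pos: [0.5288, -0.2529, 0.1189]
tool_rot: [0.875, 0.013, 0.484, -0.01]
wrist_force: [0.2, -0.7, -0.6]
grip_width: 0.0927
grip_force: 0.0
```

```bash
python3 - <<'E'
from h import *
a=env.read_camera("side");c=env.read_camera("scene")
s=env.read_state();print(s["t"],s["eef_pos"],np.round(s["joints"],3),R.from_quat(s["tool_rot"]).as_matrix().round(3).tolist())
save("f.png",np.hstack([cv2.resize(a["pixels"][130:370,130:430],None,fx=1.3,fy=1.3),cv2.resize(c["pixels"][100:340,130:430],None,fx=1.3,fy=1.3)]))
E
```

```text
8.2 [ 0.53002503 -0.2531309   0.12099036] [-0.799 -0.358  2.293  1.136  0.765  0.046] [[0.529, 0.033, 0.848], [0.016, -0.999, 0.029], [0.848, -0.002, -0.53]]
```

View pics/f.png

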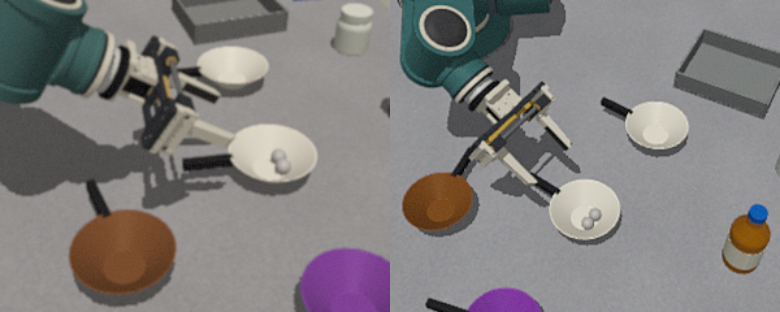

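The crops show the pitched gripper with its open jaws straddling the black handle, the balls still in the dish and the tray clear. The brown handle's end lies near the gripper's right side, so I'll check that clearance.

```bash
python3 - <<'E'
from h import *
c=env.read_camera("scene")
for uv in((192,216),(185,232)): print(at_z(c,uv,.035))
E
```

```text
[ 0.34775279 -0.28390377  0.035     ]
[ 0.37190648 -0.33302163  0.035     ]
```

>>> {"name": "apply_moves", "arguments": {
  "increments": [
    [[-12.5,0,8.2],[0,0,0]],
    [[-12.5,0,8.2],[0,0,0]],
    [[-12.5,0,8.2],[0,0,0]],
    [[-12.5,0,8.2],[0,0,0]],
    [[-12.5,0,8.2],[0,0,0]],
    [[0,0,0],[0,0,0]]
  ]
}}

```text
t: 8.75
eef_pos: [0.5317, -0.2518, 0.0438]
tool_rot: [0.874, 0.014, 0.485, -0.01]
wrist_force: [0.3, 0.0, -0.9]
grip_width: 0.0934
grip_force: 0.0
```

>>> {"name": "apply_moves", "arguments": {
  "increments": [
    [[-6,1.5,3.5],[0,0,0]],
    [[-5,0,3.3],[0,0,0]],
    [[0,0,0],[0,0,0]],
    [[0,0,0],[0,0,0]]
  ]
}}

```text
t: 9.08
eef_pos: [0.5322, -0.2542, 0.0337]
tool_rot: [0.874, 0.014, 0.486, -0.009]
wrist_force: [0.4, 0.9, 0.9]
grip_width: 0.0929
grip_force: 0.0
```

>>> {"name": "apply_moves", "arguments": {
  "increments": [
    [[0,0,0],[0,0,0]],
    [[0,0,0],[0,0,0]],
    [[0,0,0],[0,0,0]],
    [[0,0,0],[0,0,0]],
    [[0,0,0],[0,0,0]],
    [[0,0,0],[0,0,0]],
    [[0,0,0],[0,0,0]],
    [[0,0,0],[0,0,0]],
    [[0,0,0],[0,0,0]],
    [[0,0,0],[0,0,0]],
    [[0,0,0],[0,0,0]],
    [[0,0,0],[0,0,0]],
    [[0,0,0],[0,0,0]],
    [[0,0,0],[0,0,0]],
    [[0,0,0],[0,0,0]],
    [[0,0,0],[0,0,0]]
  ],
  "jaw": 0
}}

```text
t: 10.42
eef_pos: [0.5319, -0.2543, 0.0333]
tool_rot: [0.873, 0.014, 0.487, -0.009]
wrist_force: [0.2, -0.1, 0.3]
grip_width: 0.0139
grip_force: 30.0
```

>>> {"name": "apply_moves", "arguments": {
  "increments": [
    [[1,0,-0.6],[0,0,0]],
    [[2.5,0,-1.6],[0,0,0]],
    [[4,0,-2.5],[0,0,0]],
    [[5,0,-3.1],[0,0,0]],
    [[5,0,-3.1],[0,0,0]],
    [[5,0,-3.1],[0,0,0]],
    [[3,0,-1.9],[0,0,0]],
    [[0,0,0],[0,0,0]]
  ]
}}

```text
t: 11.08
eef_pos: [0.5321, -0.2546, 0.0648]
tool_rot: [0.873, 0.014, 0.487, -0.008]
wrist_force: [0.1, -0.7, -5.3]
grip_width: 0.014
grip_force: 30.0
```

```bash
cat > droop2.py <<'E'
from droop import *
import droop, sys
def dish2(s,q): # q0: dish x-axis pitch relative to tool z in handle plane (angle nose-down from world ref)
    T=R.from_quat(s["tool_rot"])
    # nominal: handle axis (dish +x) = tool frame direction at grasp pitch a0 ; dish y = -tool y
    a0=q[0]
    M=T.as_matrix();z,x,y=M[:,2],M[:,0],-M[:,1]
    dx=np.cos(a0)*z+np.sin(a0)*x; dz=np.cross(dx,y)
    B=R.from_matrix(np.c_[dx,y,dz])*R.from_euler("z",q[3])
    return B,np.array(s["eef_pos"])+B.apply([q[1],0,-.011+q[2]])
droop.dish=dish2
if __name__=="__main__":
    v=[env.read_camera(n) for n in("scene","side")];s=env.read_state()
    print(s["t"],s["eef_pos"],np.round(s["joints"],3),s["wrist_force"],s["moment"])
    tilt=float(sys.argv[1]) if len(sys.argv)>1 else .5
    for V in [v]+[[c] for c in v]:
      try:
        q,m,z,e=fit(V,s,(tilt,.09,0,0));print(np.round(q,3),m.round(4),z.round(3),e)
      except Exception as E: print(E)
E
python3 droop2.py .55
```

```text
11.1833 [ 0.531809   -0.2543526   0.06359579] [-0.799 -0.248  2.323  1.285  0.715 -0.152] [-0.05773263 -0.08252729 -4.72323567] [ 0.00411922  1.40738216 -0.02991341]
[0.549 0.09  0.    0.   ] [ 0.6213 -0.2514  0.0523] [ 0.004 -0.001  1.   ] 0.45631643616519413
[0.455 0.086 0.008 0.023] [ 0.6175 -0.2495  0.0526] [0.098 0.002 0.995] 0.49127233729933995
[ 0.563  0.089  0.001 -0.037] [ 0.6206 -0.2547  0.0542] [-0.009 -0.002  1.   ] 0.45935934737130446
```

The dish is now held level: the scene and side fits give tilt about 0, and the force matches its weight. Lift further, then fit a kinematic model to choose a feasible pour pose.

>>> {"name": "apply_moves", "arguments": {
  "increments": [
    [[4,0,-2.5],[0,0,0]],
    [[8,0,-5],[0,0,0]],
    [[12,0,-7.5],[0,0,0]],
    [[14,0,-8.7],[0,0,0]],
    [[14,0,-8.7],[0,0,0]],
    [[14,0,-8.7],[0,0,0]],
    [[14,0,-8.7],[0,0,0]],
    [[12,0,-7.5],[0,0,0]],
    [[8,0,-5],[0,0,0]],
    [[4,0,-2.5],[0,0,0]],
    [[0,0,0],[0,0,0]],
    [[0,0,0],[0,0,0]]
  ]
}}

```text
t: 12.18
eef_pos: [0.5313, -0.2544, 0.1851]
tool_rot: [0.874, 0.014, 0.486, -0.009]
wrist_force: [-0.4, 0.6, -5.2]
grip_width: 0.0136
grip_force: 30.0
```

```bash
python3 droop2.py .55; cat > kin.py <<'E'
from h import *
from scipy.optimize import least_squares
import json
lo=np.array([-2.83,-.83,.07,-1.14,.01,-2.97]);hi=np.array([2.83,2.19,2.5,4.28,3,2.97])
def fk(q,p):
    h,a1,L1,e,L2,L3,c,oy=p
    r=R.from_euler("z",q[0]);x=r.apply([a1,oy,h]);r=r*R.from_euler("y",q[1]);x=x+r.apply([0,0,L1])
    r=r*R.from_euler("y",q[2]);x=x+r.apply([e,0,L2]);r=r*R.from_euler("z",q[3])*R.from_euler("y",q[4])*R.from_euler("z",q[5])
    return x+r.apply([0,0,L3]),r*R.from_euler("z",c)
def ik(pos,rot,p,n=30,seed=None):
    rng=np.random.default_rng(0);best=[]
    f=lambda q:np.r_[(fk(q,p)[0]-pos)*5,(rot.inv()*fk(q,p)[1]).as_rotvec()]
    for i in range(n):
        q0=seed if (i==0 and seed is not None) else rng.uniform(lo,hi)
        r=least_squares(f,np.clip(q0,lo+.01,hi-.01),bounds=(lo,hi));
        if r.cost<1e-6 and not any(np.abs(r.x-b).max()<.02 for b in best): best.append(r.x)
        if i==0 and seed is not None and best: return best
    return best
E
python3 - <<'E'
from kin import *
s=env.read_state();print(s["joints"],s["eef_pos"],s["tool_rot"])
D=[([-1.365,.116,1.442,0,1.584,-.038],[.16294,-.65503,.23755],[.99258,.12161,0,0]),
([-.48614,.03891,1.79563,-.00065,1.306,1.05518],[.53861,-.25598,.0733],[1,.015,.001,.001]),
([-.799,-.358,2.293,1.136,.765,.046],[.53003,-.25313,.12099],[.875,.013,.484,-.01]),
([-.799,-.248,2.323,1.285,.715,-.152],[.53181,-.25435,.0636],[.873,.014,.487,-.008]),
(s["joints"],s["eef_pos"],s["tool_rot"])]
def f(p):
    o=[]
    for q,x,t in D:
        y,r=fk(q,p);o+=[(y-x)*5,(r.inv()*R.from_quat(t)).as_rotvec()]
    return np.concatenate(o+[np.array(p)*1e-4])
best=min((least_squares(f,[.4,0,.4,0,.4,.2,c,0]) for c in(0,1.57,-1.57,3.1)),key=lambda r:r.cost)
print(best.x.round(4),best.cost,np.abs(best.fun).max());json.dump(best.x.tolist(),open("p.json","w"))
E
```

```text
12.2833 [ 0.5311942  -0.25434226  0.18460992] [-0.8   -0.437  2.237  1.023  0.83   0.211] [-0.42688594  1.26274015 -4.32055848] [-0.02551533  1.42099852  0.01292325]
[ 0.608  0.097 -0.008  0.031] [ 0.6286 -0.2481  0.1709] [-0.053 -0.005  0.999] 12.228540155280276
[ 0.919  0.435  0.25  -0.467] [ 0.8155 -0.4421  0.546 ] [-0.356 -0.015  0.935] 1.4884698844703674
[ 0.583  0.09  -0.002 -0.071] [ 0.6218 -0.2578  0.1739] [-0.028 -0.004  1.   ] 4.401888744463453
[-0.80028811 -0.4374721   2.23713644  1.02328505  0.82987744  0.21067339] [ 0.5311942  -0.25434226  0.18460992] [ 0.87373869  0.01371283  0.48611291 -0.00932182]
[1.3740e-01 8.0000e-04 4.5970e-01 8.1400e-02 6.1960e-01 2.8320e-01
 1.5712e+00 2.5600e-02] 1.4799352398630706e-05 0.00286885828635431
```

```bash
cat > plan.py <<'E'
from kin import *
import warnings
p=json.load(open("p.json"));s=env.read_state();q0=np.array(s["joints"])
T0=R.from_quat(s["tool_rot"]);M=T0.as_matrix();a=.549
dx=np.cos(a)*M[:,2]+np.sin(a)*M[:,0];y=-M[:,1];B0=R.from_matrix(np.c_[dx,y,np.cross(dx,y)]);rel=B0.inv()*T0
psi0=np.arctan2(dx[1],dx[0]);D=.09
C=np.array([.657,.266])
def tool(mid,psi,roll,z):
    B=R.from_euler("ZX",[psi,roll]);
    return np.r_[np.array(mid)-D*np.array([np.cos(psi),np.sin(psi)]),z],B*rel
def follow(wps,q,N=12):
    out=[];mrg=9;stp=0
    for (m0,a0,r0,z0),(m1,a1,r1,z1) in zip(wps[:-1],wps[1:]):
        for t in np.linspace(0,1,N+1)[1:]:
            x,r=tool((1-t)*np.array(m0)+t*np.array(m1),a0+t*(a1-a0),r0+t*(r1-r0),z0+t*(z1-z0))
            f=lambda Q:np.r_[(fk(Q,p)[0]-x)*5,(r.inv()*fk(Q,p)[1]).as_rotvec()]
            R_=least_squares(f,np.clip(q,lo+1e-3,hi-1e-3),bounds=(lo,hi))
            if R_.cost>1e-5: return None,len(out),R_.cost
            stp=max(stp,np.abs(R_.x-q).max());q=R_.x;mrg=min(mrg,(q-lo).min(),(hi-q).min());out.append(q)
    return q,mrg,stp
E
python3 - <<'E'
from plan import *
mid0=np.array(s["eef_pos"])[:2]+D*np.array([np.cos(psi0),np.sin(psi0)]);print(mid0,psi0)
for psi in np.radians([0,10,20,35,50,65]):
    for sg in(1,-1):   # roll sign: -1 pours to left
        pd=np.array([np.sin(psi),-np.cos(psi)])*sg
        m=C-.065*pd
        q,a_,b=follow([(mid0,psi0,0,.185),(m,psi,0,.185),(m,psi,sg*1.45,.165)],q0)
        print(round(np.degrees(psi)),sg,m.round(3),None if q is None else q.round(2),a_,b)
E
```

```text
[ 0.62114505 -0.25136824] 0.0330506283151322
0 1 [0.657 0.331] None 12 9.24802884440403e-05
0 -1 [0.657 0.201] None 15 0.000481646945736748
10 1 [0.646 0.33 ] [ 0.29 -0.25  2.39  2.37  0.65  0.53] 0.09401062165925378 0.6670640228760154
10 -1 [0.668 0.202] None 16 0.000979545756928616
20 1 [0.635 0.327] [ 0.13 -0.21  2.36  2.03  0.87  0.75] 0.09359821068791296 0.3431824210240842
20 -1 [0.679 0.205] None 17 0.001171539293013422
35 1 [0.62  0.319] [-0.04 -0.08  2.25  1.73  1.22  0.86] 0.11237598706280005 0.1571460734722513
35 -1 [0.694 0.213] None 18 7.060900288567523e-05
50 1 [0.607 0.308] [-0.13  0.08  2.08  1.53  1.52  0.88] 0.15629715561519886 0.08632648270859059
50 -1 [0.707 0.224] [ 0.1  -0.2   2.34  2.7   0.55 -2.67] 0.15574111286914993 0.3901580982603359
65 1 [0.598 0.293] [-0.16  0.25  1.89  1.37  1.76  0.88] 0.21309849231980538 0.08454371921308634
65 -1 [0.716 0.239] [-0.06 -0.06  2.22  2.15  0.8  -2.27] 0.2614842351012099 0.23379462577269838
```

```bash
python3 - <<'E'
from plan import *
mid0=np.array(s["eef_pos"])[:2]+D*np.array([np.cos(psi0),np.sin(psi0)])
psi=np.radians(50);m=C-.065*np.array([np.sin(psi),-np.cos(psi)])
q1,_,_=follow([(mid0,psi0,0,.185),(m,psi,0,.185)],q0);print(q1.round(3))
cor=np.array([C+R.from_euler("z",.17).apply([sx,sy,0])[:2] for sx,sy in((-.11,-.09),(-.11,.09),(.11,.09),(.11,-.09))],np.float32)
for g in([.52,.47],[.54,.46],[.5,.45],[.56,.48]):
  for ps in(45,55,65,80):
    P=np.radians(ps);u=np.array([np.cos(P),np.sin(P)]);n=np.array([-u[1],u[0]]);t=np.array(g)-D*u
    dist=min(-cv2.pointPolygonTest(cor,(t-b*u+w*n).astype(np.float32).tolist(),True) for b in(0,.05,.075,.15,.2) for w in(-.1,.1))
    q,a_,b=follow([(m,psi,0,.185),(g,P,0,.185),(g,P,0,.034)],q1)
    print(g,ps,"clear",round(dist,3),None if q is None else q.round(2),a_,b)
E
```

```text
[ 0.071 -0.419  2.227  1.03   0.796  0.215]
[0.52, 0.47] 45 clear 0.006 [ 0.62 -0.24  2.38  1.66  0.14 -0.18] 0.11947611177843909 0.23437538947072667
[0.52, 0.47] 55 clear -0.0 [ 0.48 -0.2   2.35  1.51  0.41 -0.2 ] 0.15155039929601744 0.0793962777615632
[0.52, 0.47] 65 clear -0.012 [ 0.36 -0.12  2.28  1.41  0.65 -0.28] 0.21897965316167278 0.048404851696219386
[0.52, 0.47] 80 clear -0.048 [ 0.25  0.03  2.13  1.28  0.95 -0.38] 0.28222308138771 0.030592060845069324
[0.54, 0.46] 45 clear -0.012 [ 0.57 -0.21  2.36  1.65  0.19 -0.19] 0.14041949005885357 0.175351407078547
[0.54, 0.46] 55 clear -0.013 [ 0.43 -0.17  2.32  1.5   0.45 -0.22] 0.17854574571960713 0.07120365904835102
[0.54, 0.46] 65 clear -0.03 [ 0.32 -0.09  2.25  1.4   0.68 -0.29] 0.25048483390673004 0.04512229447299715
[0.54, 0.46] 80 clear -0.066 [ 0.22  0.07  2.1   1.26  0.97 -0.39] 0.2852249171184309 0.03091707965554094
[0.5, 0.45] 45 clear 0.029 [ 0.61 -0.33  2.44  1.5   0.15 -0.03] 0.05779304550133224 0.22373966764602643
[0.5, 0.45] 55 clear 0.006 [ 0.45 -0.28  2.41  1.46  0.43 -0.16] 0.09184007474460376 0.0797077690980692
[0.5, 0.45] 65 clear -0.013 [ 0.33 -0.19  2.34  1.39  0.68 -0.27] 0.16198221502827614 0.04922206337172827
[0.5, 0.45] 80 clear -0.033 [ 0.22 -0.02  2.19  1.26  0.97 -0.39] 0.27852243781164576 0.03139061410590621
[0.56, 0.48] 45 clear 0.004 [ 0.58 -0.14  2.3   1.73  0.17 -0.27] 0.1619133792041244 0.1761802085111812
[0.56, 0.48] 55 clear -0.023 [ 0.45 -0.1   2.26  1.53  0.43 -0.24] 0.2374400420933349 0.07044170119834728
[0.56, 0.48] 65 clear -0.039 [ 0.35 -0.03  2.19  1.42  0.66 -0.29] 0.279230088178243 0.04425889606391448
[0.56, 0.48] 80 clear -0.058 [ 0.25  0.12  2.04  1.27  0.95 -0.37] 0.28893503081370486 0.030334308879425814
```

```bash
python3 - <<'E'
from plan import *
u=lambda t:np.array([np.cos(t),np.sin(t)])
t0=np.array(s["eef_pos"])[:2];psi=np.radians(50);m=C-.065*np.array([np.sin(psi),-np.cos(psi)])
qa=q0
# rotate about TCP in steps
for k in np.linspace(psi0,psi,9)[1:]:
    qa,a_,b=follow([(t0+D*u(psi0),psi0,0,.185),(t0+D*u(k),k,0,.185)],qa,1)
    if qa is None: print("fail",k);break
print(qa.round(2),a_,b)
print(follow([(t0+D*u(psi),psi,0,.185),(m,psi,0,.185),(m,psi,1.5,.165)],qa))
g=[.5,.5];P=np.radians(52);print(follow([(m,psi,0,.185),(g,P,0,.185),(g,P,0,.034)],qa))
E
```

```text
[-0.91  0.02  1.85  0.99  1.58 -0.37] 0.6463449027747392 0.07844334135022635
(array([-0.13093513,  0.09602656,  2.08019978,  1.55141269,  1.53391215,
        0.90522488]), np.float64(0.2621841189684848), np.float64(0.1049511318160127))
(array([ 0.61162377, -0.21377115,  2.35873472,  1.59098075,  0.25148092,
       -0.17906072]), np.float64(0.1412652789853821), np.float64(1.0194780015007359))
```

>>> {"name": "apply_moves", "arguments": {
  "increments": [
    [[0,0,0],[0.03,0,-0.018]],
    [[0,0,0],[0.06,0,-0.037]],
    [[0,0,0],[0.06,0,-0.037]],
    [[0,0,0],[0.06,0,-0.037]],
    [[0,0,0],[0.06,0,-0.037]],
    [[0,0,0],[0.06,0,-0.037]],
    [[0,0,0],[0.06,0,-0.037]],
    [[0,0,0],[0.06,0,-0.037]],
    [[0,0,0],[0.06,0,-0.037]],
    [[0,0,0],[0.06,0,-0.037]],
    [[0,0,0],[0.06,0,-0.037]],
    [[0,0,0],[0.06,0,-0.037]],
    [[0,0,0],[0.03,0,-0.018]],
    [[0,0,0],[0,0,0]]
  ]
}}

```text
t: 13.45
eef_pos: [0.5319, -0.2551, 0.1848]
tool_rot: [0.79, 0.371, 0.441, -0.209]
wrist_force: [0.3, -0.1, -4.1]
grip_width: 0.014
grip_force: 30.0
```

>>> {"name": "apply_moves", "arguments": {
  "increments": [
    [[2,-3,3.5],[0,0,0]],
    [[4.5,-6.5,7],[0,0,0]],
    [[7,-10,11],[0,0,0]],
    [[9,-13,14.2],[0,0,0]],
    [[9,-13,14.2],[0,0,0]],
    [[9,-13,14.2],[0,0,0]],
    [[9,-13,14.2],[0,0,0]],
    [[9,-13,14.2],[0,0,0]],
    [[9,-13,14.2],[0,0,0]],
    [[9,-13,14.2],[0,0,0]],
    [[9,-13,14.2],[0,0,0]],
    [[9,-13,14.2],[0,0,0]],
    [[9,-13,14.2],[0,0,0]],
    [[9,-13,14.2],[0,0,0]],
    [[9,-13,14.2],[0,0,0]],
    [[9,-13,14.2],[0,0,0]],
    [[9,-13,14.2],[0,0,0]],
    [[9,-13,14.2],[0,0,0]],
    [[9,-13,14.2],[0,0,0]],
    [[9,-13,14.2],[0,0,0]]
  ]
}}

```text
t: 15.12
eef_pos: [0.5438, 0.1401, 0.1903]
tool_rot: [0.79, 0.37, 0.441, -0.209]
wrist_force: [-0.5, -0.8, -5.4]
grip_width: 0.0139
grip_force: 30.0
```

>>> {"name": "apply_moves", "arguments": {
  "increments": [
    [[9,-13,14.2],[0,0,0]],
    [[9,-13,14.2],[0,0,0]],
    [[9,-13,14.2],[0,0,0]],
    [[7,-10,11],[0,0,0]],
    [[4,-6,6.5],[0,0,0]],
    [[2,-3,3],[0,0,0]],
    [[0,0,0],[0,0,0]],
    [[0,0,0],[0,0,0]]
  ]
}}

```text
t: 15.78
eef_pos: [0.5477, 0.2327, 0.1915]
tool_rot: [0.791, 0.37, 0.441, -0.209]
wrist_force: [-0.0, 0.3, -3.9]
grip_width: 0.0137
grip_force: 30.0
```

```bash
python3 - <<'E'
from plan import *
print(s["t"],np.round(s["eef_pos"],4),"psi",np.degrees(psi0),"Mz",M[2].round(3),dx.round(3),q0.round(2),s["wrist_force"],s["moment"])
mid=np.array(s["eef_pos"])+B0.apply([.09,0,-.011]);print("mid",mid)
a=env.read_camera("scene");b=env.read_camera("side");print(proj(a,mid),proj(b,mid))
f=lambda c,x:c["pixels"][max(0,int(x[1])-100):int(x[1])+110,int(x[0])-140:int(x[0])+140]
A,Bm=f(a,proj(a,mid)),f(b,proj(b,mid));h=min(A.shape[0],Bm.shape[0]);save("g.png",cv2.resize(np.hstack([A[:h],Bm[:h]]),None,fx=1.4,fy=1.4))
E
```

```text
15.7833 [0.5477 0.2327 0.1915] psi 50.32017450722488 Mz [ 0.852 -0.003 -0.524] [ 0.638  0.77  -0.003] [ 0.05 -0.43  2.22  1.02  0.83  0.22] [-0.02826542  0.29370406 -3.90924048] [-1.09584515  0.87556654 -0.01986647]
mid [0.60515696 0.30199172 0.18028668]
(np.float64(392.95244896662985), np.float64(101.75427098633361)) (np.float64(287.8516105607498), np.float64(84.02852743075675))
```

View pics/g.png

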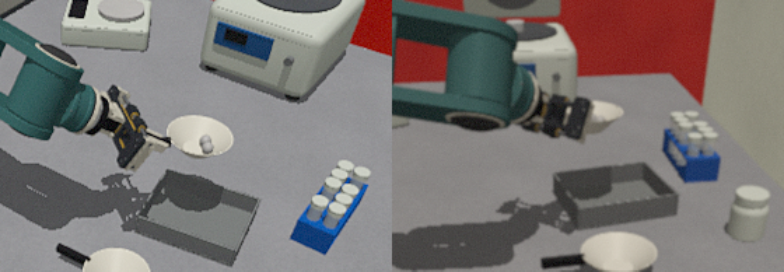

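The crops show the dish level with both balls in it, at (205,142) in the scene half, upstream of the tray. Lower a little and roll.

>>> {"name": "apply_moves", "arguments": {
  "increments": [
    [[-4,0,2.5],[0,0,0]],
    [[-6,0,3.7],[0,0,0]],
    [[-6,0,3.7],[0,0,0]],
    [[-3,0,1.8],[0,0,0]],
    [[0,0,0],[0.026,0,0.043]],
    [[0,0,0],[0.026,0,0.043]],
    [[0,0,0],[0.026,0,0.043]],
    [[0,0,0],[0.026,0,0.043]],
    [[0,0,0],[0.026,0,0.043]],
    [[0,0,0],[0.026,0,0.043]],
    [[0,0,0],[0.026,0,0.043]],
    [[0,0,0],[0.026,0,0.043]],
    [[0,0,0],[0.026,0,0.043]],
    [[0,0,0],[0.026,0,0.043]],
    [[0,0,0],[0.026,0,0.043]],
    [[0,0,0],[0.026,0,0.043]],
    [[0,0,0],[0.026,0,0.043]],
    [[0,0,0],[0.026,0,0.043]]
  ]
}}

```text
t: 17.38
eef_pos: [0.5482, 0.2328, 0.1689]
tool_rot: [0.814, 0.192, 0.286, -0.467]
wrist_force: [0.5, 0.8, -4.9]
grip_width: 0.0138
grip_force: 30.0
```

>>> {"name": "apply_moves", "arguments": {
  "increments": [
    [[0,0,0],[0.021,0,0.034]],
    [[0,0,0],[0.021,0,0.034]],
    [[0,0,0],[0.021,0,0.034]],
    [[0,0,0],[0.021,0,0.034]],
    [[0,0,0],[0.021,0,0.034]],
    [[0,0,0],[0.021,0,0.034]],
    [[0,0,0],[0.021,0,0.034]],
    [[0,0,0],[0.021,0,0.034]],
    [[0,0,0],[0.021,0,0.034]],
    [[0,0,0],[0.021,0,0.034]],
    [[0,0,0],[0.021,0,0.034]],
    [[0,0,0],[0.021,0,0.034]],
    [[0,0,0],[0.021,0,0.034]],
    [[0,0,0],[0.021,0,0.034]],
    [[0,0,0],[0.021,0,0.034]],
    [[0,0,0],[0.021,0,0.034]],
    [[0,0,0],[0.021,0,0.034]],
    [[0,0,0],[0.021,0,0.034]]
  ]
}}

```text
t: 18.88
eef_pos: [0.5481, 0.233, 0.1694]
tool_rot: [0.733, -0.011, 0.091, -0.674]
wrist_force: [-0.6, 0.7, -3.5]
grip_width: 0.0134
grip_force: 30.0
```

>>> {"name": "apply_moves", "arguments": {
  "increments": [
    [[0,0,0],[0,0,0]],
    [[0,0,0],[0,0,0]],
    [[0,0,0],[0,0,0]],
    [[0,0,0],[0,0,0]],
    [[0,0,0],[0,0,0]],
    [[0,0,0],[0,0,0]],
    [[0,0,0],[0,0,0]],
    [[0,0,0],[0,0,0]]
  ]
}}

```text
t: 19.55
eef_pos: [0.548, 0.233, 0.1695]
tool_rot: [0.734, -0.01, 0.093, -0.673]
wrist_force: [0.6, -0.3, -3.2]
grip_width: 0.0137
grip_force: 30.0
```

```bash
python3 - <<'E'
from plan import *
print(s["t"],np.round(s["eef_pos"],4),"dishz",B0.apply([0,0,1]).round(2),q0.round(2),s["wrist_force"])
a=env.read_camera("scene");b=env.read_camera("side")
for n,c in(("sc",a),("si",b)):
    for k in("ball1_center",):
        for r in env.spot_in(c,k): print(n,np.round(r["uv"]),r["conf"],at_z(c,r["uv"],.017).round(3))
save("i.png",cv2.resize(np.hstack([a["pixels"][0:210,260:540],b["pixels"][10:220,160:440]]),None,fx=1.4,fy=1.4))
E
```

```text
19.55 [0.548  0.233  0.1695] dishz [ 0.76 -0.63  0.14] [-0.14  0.07  2.08  1.51  1.52  0.88] [ 0.60868368 -0.30413907 -3.21029501]
```

View pics/i.png

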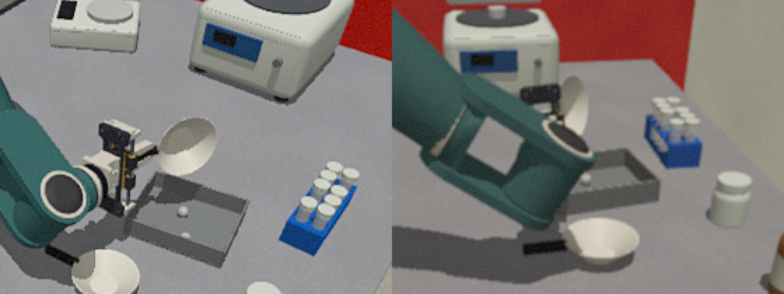

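Both balls are out: the scene half shows them on the tray floor at (183,211) and (186,236), and the dish is empty. Roll back upright.

>>> {"name": "apply_moves", "arguments": {
  "increments": [
    [[0,0,0],[-0.0464,0,-0.0759]],
    [[0,0,0],[-0.0464,0,-0.0759]],
    [[0,0,0],[-0.0464,0,-0.0759]],
    [[0,0,0],[-0.0464,0,-0.0759]],
    [[0,0,0],[-0.0464,0,-0.0759]],
    [[0,0,0],[-0.0464,0,-0.0759]],
    [[0,0,0],[-0.0464,0,-0.0759]],
    [[0,0,0],[-0.0464,0,-0.0759]],
    [[0,0,0],[-0.0464,0,-0.0759]],
    [[0,0,0],[-0.0464,0,-0.0759]],
    [[0,0,0],[-0.0464,0,-0.0759]],
    [[0,0,0],[-0.0464,0,-0.0759]],
    [[0,0,0],[-0.0464,0,-0.0759]],
    [[0,0,0],[-0.0464,0,-0.0759]],
    [[0,0,0],[-0.0464,0,-0.0759]],
    [[0,0,0],[-0.0464,0,-0.0759]],
    [[0,0,0],[0,0,0]],
    [[0,0,0],[0,0,0]]
  ]
}}

```text
t: 21.25
eef_pos: [0.5474, 0.2336, 0.1696]
tool_rot: [0.79, 0.37, 0.441, -0.21]
wrist_force: [-0.4, -0.4, -4.2]
grip_width: 0.0137
grip_force: 30.0
```

```bash
python3 - <<'E'
from plan import *
print(s["t"],np.round(s["eef_pos"],4),np.degrees(psi0),M.round(3).tolist(),"dishz",B0.apply([0,0,1]).round(3),q0.round(2))
v=[env.read_camera(n) for n in("scene","side")]
from droop2 import fit
for V in [v]+[[c] for c in v]: 
    qq,m_,z_,e=fit(V,s,(.549,.09,0,0));print(qq.round(3),m_.round(3),z_.round(3),e)
mid0=np.array(s["eef_pos"])[:2]+D*np.array([np.cos(psi0),np.sin(psi0)])
cor=np.array([C+R.from_euler("z",.17).apply([sx,sy,0])[:2] for sx,sy in((-.11,-.09),(-.11,.09),(.11,.09),(.11,-.09))],np.float32)
for g in([.5,.5],[.5,.52],[.47,.5],[.52,.54],[.55,.55]):
  for ps in(50.3,55,60,65):
    P=np.radians(ps);u=np.array([np.cos(P),np.sin(P)]);n=np.array([-u[1],u[0]]);t=np.array(g)-D*u
    dist=min(-cv2.pointPolygonTest(cor,(t-b*u+w*n).astype(np.float32).tolist(),True) for b,W in((0,.065),(.05,.1),(.075,.1),(.15,.1),(.2,.1)) for w in(-W,W))
    q,a_,b=follow([(mid0,psi0,0,.17),(mid0,P,0,.17),(g,P,0,.17),(g,P,0,.034)],q0)
    print(g,ps,"clear",round(dist,3),None if q is None else q.round(2),a_,b)
E
```

```text
21.25 [0.5474 0.2336 0.1696] 50.29989150305307 [[0.337, 0.769, 0.543], [0.399, -0.639, 0.658], [0.853, -0.005, -0.523]] dishz [ 0.004 -0.003  1.   ] [ 0.06 -0.4   2.24  1.06  0.8   0.17]
[ 1.735  0.11  -0.008 -0.16 ] [0.599 0.267 0.263] [-0.59  -0.714  0.376] 13.802002058905973
[ 0.994  0.08   0.    -0.658] [0.624 0.25  0.187] [-0.271 -0.334  0.903] 2.8939570298147883
[0.759 0.001 0.177 0.05 ] [0.527 0.207 0.332] [-0.129 -0.163  0.978] 1.0387988948427953
[0.5, 0.5] 50.3 clear 0.046 [ 0.64 -0.22  2.36  1.62  0.21 -0.18] 0.13698832284039852 0.14292183801145394
[0.5, 0.5] 55 clear 0.033 [ 0.57 -0.2   2.35  1.55  0.33 -0.19] 0.15157937427809598 0.0879968526924999
[0.5, 0.5] 60 clear 0.018 [ 0.5  -0.17  2.32  1.49  0.46 -0.22] 0.1761945409103718 0.06274391515484812
[0.5, 0.5] 65 clear 0.003 [ 0.44 -0.13  2.29  1.44  0.58 -0.26] 0.2092204325126925 0.04891144564074479
[0.5, 0.52] 50.3 clear 0.047 [ 0.68 -0.18  2.33  1.7   0.17 -0.23] 0.16038313123203862 0.1665901324755853
[0.5, 0.52] 55 clear 0.034 [ 0.61 -0.17  2.32  1.59  0.3  -0.21] 0.17805558634705276 0.0959860023414751
[0.5, 0.52] 60 c
[... 758 characters left out ...]
0.1   2.26  1.63  0.29 -0.24] 0.23902276210968854 0.09353375400317498
[0.52, 0.54] 60 clear 0.014 [ 0.56 -0.07  2.24  1.54  0.41 -0.24] 0.26065731211032483 0.06470829885453189
[0.52, 0.54] 65 clear 0.011 [ 0.51 -0.04  2.21  1.48  0.53 -0.26] 0.2655651446523386 0.0495326674553937
[0.55, 0.55] 50.3 clear 0.026 [ 0.66 -0.04  2.21  1.76  0.19 -0.31] 0.17568219316942887 0.1358246560061851
[0.55, 0.55] 55 clear 0.02 [ 0.6  -0.03  2.2   1.63  0.3  -0.25] 0.2588329361268493 0.08325455681758354
[0.55, 0.55] 60 clear 0.017 [ 0.55 -0.01  2.17  1.54  0.42 -0.25] 0.2621779890311262 0.05917483588825845
[0.55, 0.55] 65 clear 0.002 [ 0.49  0.02  2.14  1.48  0.54 -0.26] 0.2655651446523386 0.04647258419238576
```

>>> {"name": "apply_moves", "arguments": {
  "increments": [
    [[0,0,0],[0.05,0,-0.031]],
    [[0,0,0],[0.05,0,-0.031]],
    [[1.6,-6.3,2.6],[0,0,0]],
    [[3.2,-12.6,5.2],[0,0,0]],
    [[3.2,-12.6,5.2],[0,0,0]],
    [[3.2,-12.6,5.2],[0,0,0]],
    [[3.2,-12.6,5.2],[0,0,0]],
    [[3.2,-12.6,5.2],[0,0,0]],
    [[3.2,-12.6,5.2],[0,0,0]],
    [[3.2,-12.6,5.2],[0,0,0]],
    [[3.2,-12.6,5.2],[0,0,0]],
    [[3.2,-12.6,5.2],[0,0,0]],
    [[3.2,-12.6,5.2],[0,0,0]],
    [[3.2,-12.6,5.2],[0,0,0]],
    [[3.2,-12.6,5.2],[0,0,0]],
    [[3.2,-12.6,5.2],[0,0,0]],
    [[3.2,-12.6,5.2],[0,0,0]],
    [[3.2,-12.6,5.2],[0,0,0]],
    [[1.6,-6.3,2.6],[0,0,0]],
    [[0,0,0],[0,0,0]]
  ]
}}

```text
t: 23.02
eef_pos: [0.4313, 0.4258, 0.1697]
tool_rot: [0.767, 0.416, 0.428, -0.235]
wrist_force: [-1.1, -0.6, -3.1]
grip_width: 0.0138
grip_force: 30.0
```

```bash
python3 - <<'E'
from plan import *
print(s["t"],np.round(s["eef_pos"],4),np.degrees(psi0),M[2].round(3),"dishz",B0.apply([0,0,1]).round(3),q0.round(2))
a=env.read_camera("scene");b=env.read_camera("side")
save("j.png",cv2.resize(np.hstack([a["pixels"][0:210,240:520],b["pixels"][10:220,140:420]]),None,fx=1.4,fy=1.4))
E
```

```text
23.0167 [0.4313 0.4258 0.1697] 57.020363345434205 [ 0.852 -0.004 -0.523] dishz [ 0.004 -0.001  1.   ] [ 0.57 -0.47  2.29  0.84  0.5   0.57]
```

View pics/j.png

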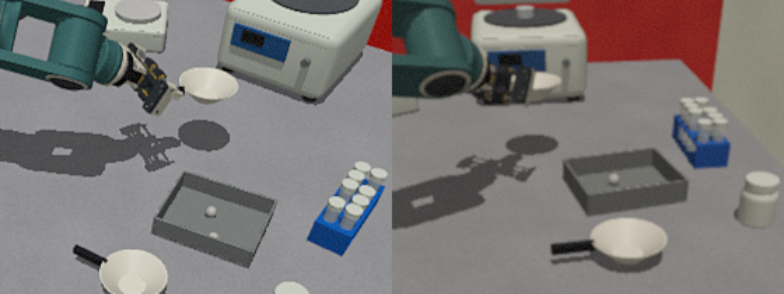

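The dish is empty and level, and the bench under it is free. Both balls are still in the tray, at (211,212) and (213,237). Lower and release.

>>> {"name": "apply_moves", "arguments": {
  "increments": [
    [[-7,0,4.3],[0,0,0]],
    [[-14,0,8.6],[0,0,0]],
    [[-14,0,8.6],[0,0,0]],
    [[-14,0,8.6],[0,0,0]],
    [[-14,0,8.6],[0,0,0]],
    [[-14,0,8.6],[0,0,0]],
    [[-12,0,7.4],[0,0,0]],
    [[-8,0,4.9],[0,0,0]],
    [[-6,0,3.7],[0,0,0]],
    [[-4,0,2.5],[0,0,0]],
    [[-3,0,1.8],[0,0,0]],
    [[0,0,0],[0,0,0]],
    [[0,0,0],[0,0,0]]
  ]
}}

```text
t: 24.2
eef_pos: [0.4327, 0.4244, 0.0408]
tool_rot: [0.768, 0.415, 0.429, -0.233]
wrist_force: [-0.2, -0.3, -3.2]
grip_width: 0.0135
grip_force: 30.0
```

>>> {"name": "apply_moves", "arguments": {
  "increments": [
    [[-3,0,1.8],[0,0,0]],
    [[-2,0,1.2],[0,0,0]],
    [[-1,0,0.6],[0,0,0]],
    [[0,0,0],[0,0,0]],
    [[0,0,0],[0,0,0]]
  ]
}}

```text
t: 24.62
eef_pos: [0.4327, 0.4251, 0.0348]
tool_rot: [0.767, 0.415, 0.43, -0.234]
wrist_force: [1.6, -1.6, 2.8]
grip_width: 0.014
grip_force: 30.0
```

>>> {"name": "apply_moves", "arguments": {
  "increments": [
    [[0,0,0],[0,0,0]],
    [[0,0,0],[0,0,0]],
    [[0,0,0],[0,0,0]],
    [[0,0,0],[0,0,0]],
    [[0,0,0],[0,0,0]],
    [[0,0,0],[0,0,0]],
    [[0,0,0],[0,0,0]],
    [[6,0,-3.7],[0,0,0]],
    [[12,0,-7.4],[0,0,0]],
    [[14,0,-8.6],[0,0,0]],
    [[14,0,-8.6],[0,0,0]],
    [[14,0,-8.6],[0,0,0]],
    [[14,0,-8.6],[0,0,0]],
    [[14,0,-8.6],[0,0,0]],
    [[14,0,-8.6],[0,0,0]],
    [[0,0,0],[0,0,0]],
    [[0,0,0],[0,0,0]]
  ],
  "jaw": 1
}}

```text
t: 26.03
eef_pos: [0.4323, 0.4249, 0.1544]
tool_rot: [0.767, 0.416, 0.43, -0.234]
wrist_force: [0.2, -0.4, 0.1]
grip_width: 0.0927
grip_force: 0.0
```

```bash
python3 - <<'E'
from m import *
a=env.read_camera("scene");b=env.read_camera("side")
for c in(a,b): 
    xy,e,Q=measure(c,[.48,.5]);print(xy,e)
save("k.png",cv2.resize(np.hstack([a["pixels"][0:210,240:520],b["pixels"][10:220,140:420]]),None,fx=1.4,fy=1.4))
E
```

```text
[0.47995746 0.50517962] 0.0005911602408507277
[0.48092523 0.50607258] 0.0009329030050302459
```

View pics/k.png

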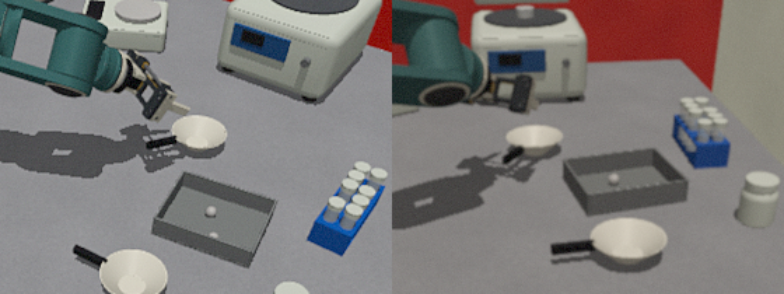

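The dish stands upright at (0.48,0.505), let go, and both balls are in the tray at (211,212) and (213,237). The gripper is clear, so I'll hand it in.

```bash
python3 -c "
from station import env;print(env.job_done())"
```

```text
the job is handed in; nothing more can be done
None
```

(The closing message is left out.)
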